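# Find the full tin of screws by heft and hold it up

## Robot

A 6-joint arm with a two-finger parallel gripper is mounted at the origin on the work surface. World frame = base frame: x ahead of the robot, y to its left, z up, the work surface at z = 0. Lengths are in m, angles in rad, forces in N, time in s.
With the tool pointing down it reaches from about 0.4 to 0.825 m from the base axis. Payload 7 kg.
Tool frame: the origin (TCP) lies between the finger pads; the fingertips stand 14 mm ahead of it and the grasp point (between the pads) lies 5 mm behind it; z points along the fingers, y is the line along which they close (so a half turn about z gives the same grasp; the last joint's range is limited). The gripper opens to 88 mm and grips with 3 to 60 N. Pads are 19 mm wide; open, the fingers measure 130 mm over their backs; the gripper's body (78 mm by 193 mm) begins 47 mm behind the grasp point.
Start: joints at [-1, 0.359, 0.012, 0, -1.224, -0.288], TCP at [0.188, -0.648, 0.241] pointing down, gripper open.
Joint ranges: [-3.07, 3.07], [-1.43, 2.12], [-1.02, 1.25], [-3.03, 1.67], [-3.05, -0], [-3.03, 3.03]. Speed limits (rad/s): [2.39, 2.39, 3.01, 3.14, 3.14, 3.14].

## Interface

Orientations are given as a rotation vector (axis times angle).
In Python, from bench import * gives the robot as it stands.
- The arm moves only by the tool drive_tool, never from a script. Its arguments are lists of equal length, an entry for each row: "linear": the shift along the tool's x, y, z in units of 2 cm (1.0 is 2 cm), a list of three; "twist": the turn about the tool's z in units of 6 degrees (1.0 is 6 degrees). A call has 1 to 20 rows; each row shifts and turns the commanded pose from where the row before left it, along the tool's axes as they then stand; what a row does not reach is not made up. A row lasts 1/10 s, in which the tool goes at most 50 mm and 8.59 degrees, less where a joint would pass 70% of its speed; a pose out of reach is approached as far as the arm can. A call with a number of a shift or a turn outside -1 to 1 is refused whole. A call with a gripper value outside its range is refused whole. "grip" is the gripper's target within -1 to 1 (fully open at 1, half-way at 0, shut at -1), set as the call begins (left out, the last holds). The fingers move at their own pace and stop on an object; "force" is the grip in N (left out, the last holds). Time passes only in rows, so rows that do not move let the fingers close. It gives the time, the measured TCP pose, the force, the opening and the grip force at its end, in the units of the state.
- observe(): the state, without advancing time (a new reading comes with each control period).
- read_camera(name): name is "scene" or "top"; returns the picture (384x512x3 uint8, red, green, blue); there is no depth.
- get_calibration(name): a dict with "fov_y" (degrees; the focal length in pixels is half the picture's height over the tangent of half this angle, whatever the lens; pixels are square), "cx", "cy" (the principal point, pixels), "dist" ([k1, k2, p1, p2, k3] as OpenCV has them; the pictures are not rectified), "world_to_cam" (4x4, takes a point from world to camera coordinates). Camera axes: x right, y up, looking along -z (the intrinsics and any distortion apply to the point x, -y, -z); pixel columns grow to the right and rows downward; lengths in m; the calibration is good to about 2 mm. A picture is of the moment at which its call begins. get_calibration takes no time and is no camera call.
- finish_job(): hands the job in; it is judged then, once.
The state is a dict: "clock": time; "q": joint angles; "qvel": joint speeds; "effort": joint torques, N m; "ee_pos": TCP position; "tool_rot": TCP orientation; "ft_force": force on the tool from outside, world axes, zero at the start; "wrist_torque": the same for the moment, N m; "finger_gap": finger opening in m; "grasp_force": force on a finger pad.
Only numpy, scipy, OpenCV 4.12 (cv2) and the standard library are available. Lean on these libraries where they do the work, as an engineer would, in place of code of your own. Each camera call takes 0.05 s, during which the arm holds its last target. There are 200 camera calls.

## Task

One of the three identical closed tins on the stock board is full of screws and clearly heavier than the other two. Heft them one at a time, from the robot's left to its right, lifting each straight up a good 5 cm for a moment and setting each one back upright on its own cork disc before lifting the next; then take the heaviest (if it is the last one lifted, simply keep it) and finish holding it still and upright in the gripper, over the board and at least 10 cm clear of it, with the other two standing on their own discs. The program ends while holding it; tip nothing over and leave the other things on the bench where they are.

Things in the scene. Friction and masses are not known exactly. Their poses are not given: they have to be found in the camera images.
- board: plywood board fixed to the bench, 150 (its x) x 460 (its y) x 12 thick, with three cork discs (diameter 90, 4 thick) in a row along its y, 150 apart; origin at the centre of its underside, on the bench; x points away from the robot, y to the robot's left, turned up to 0.35 rad either way
- tin_a: one of three identical plain steel tins with a closed push-on lid, an upright cylinder of diameter 56 and height 85; origin at the centre of its underside, z up. The tins differ only in hidden weight and in where they stand: any of the three may stand on any disc. The full one weighs 0.67 to 0.83 kg, the other two 0.24 to 0.46 kg each; which is which changes from time to time and cannot be seen
- tin_b: one of three identical plain steel tins with a closed push-on lid, an upright cylinder of diameter 56 and height 85; origin at the centre of its underside, z up. The tins differ only in hidden weight and in where they stand: any of the three may stand on any disc. The full one weighs 0.67 to 0.83 kg, the other two 0.24 to 0.46 kg each; which is which changes from time to time and cannot be seen
- tin_c: one of three identical plain steel tins with a closed push-on lid, an upright cylinder of diameter 56 and height 85; origin at the centre of its underside, z up. The tins differ only in hidden weight and in where they stand: any of the three may stand on any disc. The full one weighs 0.67 to 0.83 kg, the other two 0.24 to 0.46 kg each; which is which changes from time to time and cannot be seen
- place_left (a point): centre of the top face of the left cork disc (the end on the robot's left, the board's +y); the tins stand on this face, 16 above the bench
- place_middle (a point): centre of the top face of the middle cork disc (the board's centre); the tins stand on this face, 16 above the bench
- place_right (a point): centre of the top face of the right cork disc (the end on the robot's right, the board's -y); the tins stand on this face, 16 above the bench
- padlock: small brass padlock lying on the board between the left and middle tins, about 50 x 26 x 18; leave alone; origin under its middle
- pencil: flat carpenter's pencil, 110 x 14 x 9, lying on the board between the middle and right tins, across the row; leave alone; origin under its middle
- tape_roll: roll of brown parcel tape lying flat beyond the board, outer diameter 100, height 48; leave alone; origin under its middle
- carton: small closed cardboard carton beyond the board, 60 x 90 x 45; leave alone; origin under its middle
- screwdriver: screwdriver lying on the bench on the robot's side of the board, along the row; leave alone; origin under it on the bench
- jar: jar with a lid, diameter 60, height 80, beside the left end of the board; leave alone; origin under its middle
- mug: white mug, diameter 76, height 85, beside the right end of the board; leave alone; origin under its middle

How it is judged:
By the outcome, as a careful person would: the job done as asked, in the order asked, and still so for the second after the job is handed in, while the arm keeps its last pose, push and grip.
It also fails if it takes over 72 s, if anything falls off the work surface, if the arm or the gripper's body presses on something with over 40 N, if the wrist force passes 120 N, or if a joint passes its speed limit or range.

## Working session

There is one attempt and no reset: what is moved stays moved. The work goes in short steps, Python scripts to look and compute and a tool call to move; the robot and the scene stay as the last step left them, time stands still between calls to the robot, and variables do not carry over. Pictures are saved under pics/ and viewed, at most 10 in all, crops included, and the job is handed in when it is done.

Besides the shell and the picture viewer there is one more tool, called after "Emit:" as name(argument=value, ...) on one line, values as JSON. drive_tool: Moves the arm, as the interface text tells. Shifts and turns lie within -1 to 1; 1 stands for 2 cm of shift or 6 degrees of turn. Its arguments: {"type":"object","properties":{"linear":{"type":"array","items":{"type":"array","items":{"type":"number"}}},"twist":{"type":"array","items":{"type":"number"}},"grip":{"type":"number"},"force":{"type":"number"}},"required":["linear","twist"]}

```bash
mkdir -p pics
cat > h.py <<'E'
from bench import *
import numpy as np, cv2
def K(c):
    f=192/np.tan(np.radians(c["fov_y"])/2); return np.array([[f,0,c["cx"]],[0,f,c["cy"]],[0,0,1.]])
def ray(name,uv,z):
    c=get_calibration(name); M=np.array(c["world_to_cam"])
    p=cv2.undistortPoints(np.array(uv,float).reshape(-1,1,2),K(c),np.array(c["dist"],float)).reshape(-1,2)
    d=np.c_[p[:,0],-p[:,1],-np.ones(len(p))]@M[:3,:3]
    o=-M[:3,:3].T@M[:3,3]
    return o+d*((z-o[2])/d[:,2])[:,None]
def proj(name,P):
    c=get_calibration(name); M=np.array(c["world_to_cam"]);P=np.atleast_2d(P)@M[:3,:3].T+M[:3,3]
    return cv2.projectPoints(P*[1,-1,-1],np.zeros(3),np.zeros(3),K(c),np.array(c["dist"],float))[0].reshape(-1,2)
def snap(name,fn):
    im=read_camera(name); cv2.imwrite(fn,im[:,:,::-1]); return im
E
python3 - <<'E'
from h import *
a=snap("top","pics/top.png");b=snap("scene","pics/scene.png")
for n in("top","scene"):
    c=get_calibration(n);M=np.array(c["world_to_cam"]);print(n,c["fov_y"],-M[:3,:3].T@M[:3,3])
print(observe())
E
```

```text
top 53.64340136986499 [0.51471934 0.046637   0.9120332 ]
scene 55.40416351288501 [0.93901292 0.38439448 0.8250854 ]
{'clock': 0.1, 'q': array([-9.99892307e-01,  3.59315155e-01,  1.11817575e-02, -3.23576923e-04,
       -1.22412652e+00, -2.88082183e-01]), 'qvel': array([-6.82237370e-04, -1.14374782e-05,  1.66972359e-03,  2.99270601e-04,
        9.36659309e-05,  9.11569291e-05]), 'effort': array([-1.09049433e-03, -5.84160948e+01,  2.93750453e+01,  7.01544866e+00,
        1.02289821e-02, -1.69371827e-05]), 'ee_pos': array([ 0.18822436, -0.64779454,  0.23972735]), 'tool_rot': array([ 4.42558022e-01, -3.10992771e+00, -2.28896110e-03]), 'ft_force': array([ 0.0772308 ,  0.23426652, -0.12327307]), 'wrist_torque': array([ 0.00476409, -0.00441147,  0.01349498]), 'grasp_force': 0.0, 'finger_gap': 0.08784394931352638}
```

View pics/top.png

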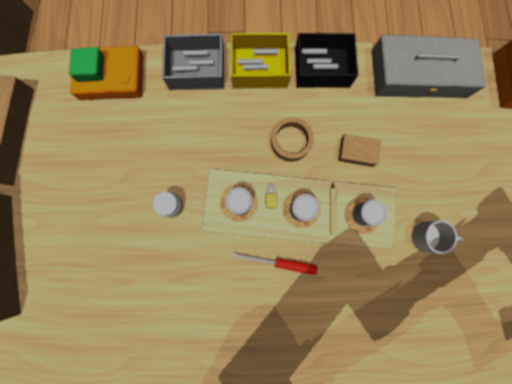

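View pics/scene.png

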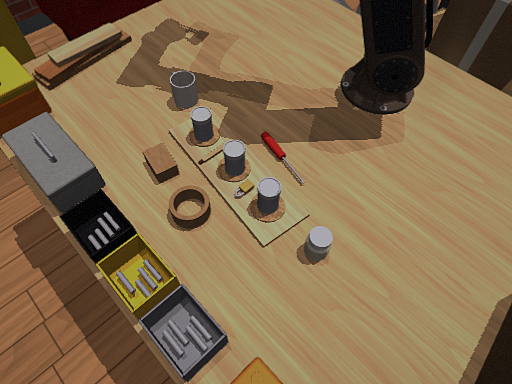

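The top view shows the lids at about (239,200), (304,208) and (371,212) on cork discs. The padlock is at (271,195), the pencil at x≈333, the jar at (167,204) and the mug at (438,236). The scene view agrees.

Run:
```python
from h import *
im=cv2.imread("pics/top.png");hsv=cv2.cvtColor(im,cv2.COLOR_BGR2HSV)
m=((hsv[...,1]<45)&(hsv[...,2]>110)).astype(np.uint8)
m[:160]=0;m[260:]=0;m[:,:210]=0;m[:,400:]=0
m=cv2.morphologyEx(m,cv2.MORPH_OPEN,np.ones((5,5)))
L=[]
for c in cv2.findContours(m,0,2)[0]:
    if cv2.contourArea(c)<150: continue
    (u,v),r=cv2.minEnclosingCircle(c); e=cv2.fitEllipse(c); L.append((u,v)); print(u,v,r,e,ray("top",[e[0]],.101)[0])
# pencil, padlock, board corners
P=[(209,170),(396,186),(393,246),(203,231)]
R=ray("top",P,.012);print(R,R.mean(0))
print(np.linalg.norm(np.diff(R,axis=0),axis=1))
print(ray("top",[(271,195),(333,209)],.02))
big=cv2.resize(im[160:260,195:405],None,fx=3.8,fy=3.8,interpolation=cv2.INTER_CUBIC)
cv2.imwrite("pics/crop.png",big)
```

```text
374.0526428222656 212.05262756347656 13.528047561645508 ((374.03387451171875, 212.28079223632812), (25.59318733215332, 26.48503303527832), 161.5165252685547) [ 0.54716944 -0.2194718   0.101     ]
304.6029052734375 207.03561401367188 13.757340431213379 ((305.0080261230469, 206.99282836914062), (25.701187133789062, 26.369569778442383), 19.171533584594727) [ 0.56207796 -0.06850079  0.101     ]
238.5 200.5 13.729630470275879 ((238.5310821533203, 200.48846435546875), (25.914154052734375, 26.72848892211914), 178.40762329101562) [0.57892931 0.07380566 0.101     ]
[[ 0.6606331   0.14650357  0.012     ]
 [ 0.61347733 -0.30746243  0.012     ]
 [ 0.46831304 -0.29220526  0.012     ]
 [ 0.51530051  0.16192204  0.012     ]] [ 0.564431   -0.07281052  0.012     ]
[0.45640858 0.14596387 0.45655167]
[[ 5.96830059e-01 -2.89478535e-04  2.00000000e-02]
 [ 5.60585618e-01 -1.46668166e-01  2.00000000e-02]]
```

View pics/crop.png

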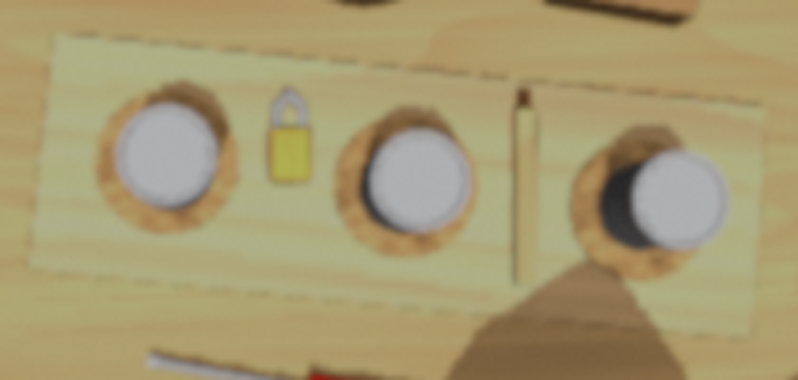

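Checks: the corners give a board centre of (0.564,-0.073), yaw -0.103 and a size of 456x146. The tins lie within 5 mm of their expected discs. I'll grip along the board's x, away from the padlock and pencil. After a turn of -11.3 units, tool x is the board's +y, tool y is the board's +x and z is down.

Emit:
drive_tool(linear=[[0,0,0],[0,0,0],[0,0,0],[0,0,0],[0,0,0],[0,0,0],[0,0,0],[0,0,0],[0,0,0],[0,0,0],[0,0,0],[0,0,0],[0,0,0]], twist=[-0.94,-0.94,-0.94,-0.94,-0.94,-0.94,-0.94,-0.94,-0.94,-0.94,-0.94,-0.94,0], grip=1)

```text
clock: 1.4
ee_pos: [0.1883, -0.6479, 0.24]
tool_rot: [-2.101, 2.335, 0.001]
ft_force: [-0.1, 0.1, -0.1]
finger_gap: 0.0875
grasp_force: 0.0
```

Emit:
drive_tool(linear=[[1,0.41,0],[1,0.41,0],[1,0.41,0],[1,0.41,0],[1,0.41,0],[1,0.41,0],[1,0.41,0],[1,0.41,0],[1,0.41,0],[1,0.41,0],[1,0.41,0],[1,0.41,0],[1,0.41,0],[1,0.41,0],[1,0.41,0],[1,0.41,0],[1,0.41,0],[1,0.41,0],[1,0.41,0],[0,0,0]], twist=[0,0,0,0,0,0,0,0,0,0,0,0,0,0,0,0,0,0,0,0])

```text
clock: 3.4
ee_pos: [-0.0088, -0.9968, 0.2305]
tool_rot: [2.09, -2.335, 0.01]
ft_force: [-0.1, 0.2, 0.7]
finger_gap: 0.0876
grasp_force: 0.0
```

Sign slip: with this turn tool x is the board's -y and tool y the board's -x. Nothing was touched, so I'm reversing.

Emit:
drive_tool(linear=[[-1,-0.42,0],[-1,-0.42,0],[-1,-0.42,0],[-1,-0.42,0],[-1,-0.42,0],[-1,-0.42,0],[-1,-0.42,0],[-1,-0.42,0],[-1,-0.42,0],[-1,-0.42,0],[-1,-0.42,0],[-1,-0.42,0],[-1,-0.42,0],[-1,-0.42,0],[-1,-0.42,0],[-1,-0.42,0],[-1,-0.42,0],[-1,-0.42,0],[-1,-0.42,0],[0,0,0]], twist=[0,0,0,0,0,0,0,0,0,0,0,0,0,0,0,0,0,0,0,0])

```text
clock: 5.4
ee_pos: [0.1949, -0.6354, 0.2351]
tool_rot: [2.093, -2.327, 0.029]
ft_force: [-0.3, -0.1, 0.7]
finger_gap: 0.0875
grasp_force: 0.0
```

```bash
cat > st.py <<'E'
from h import *
from scipy.spatial.transform import Rotation as Ro
import sys
s=observe();R=Ro.from_rotvec(s["tool_rot"]).as_matrix()
print(s["clock"],s["ee_pos"].round(4),s["q"].round(3),"gap",s["finger_gap"],s["grasp_force"],s["ft_force"].round(2))
print(R.round(4))
if len(sys.argv)>1:
    t=np.array([float(x) for x in sys.argv[1:4]]); print("rows units",(R.T@(t-s["ee_pos"])/.02).round(2))
    print("twist", np.degrees(np.arctan2(R[1,1],R[0,1])).round(2))
E
python3 st.py .579 .074 .235
```

```text
5.4 [ 0.1949 -0.6354  0.2351] [-0.975  0.332 -0.043  0.009 -1.175  0.866] gap 0.08753124177275312 0.0 [-0.33 -0.05  0.74]
[[-0.1055 -0.9944  0.004 ]
 [-0.9942  0.1054 -0.0212]
 [ 0.0206 -0.0062 -0.9998]]
rows units [-37.29 -15.36  -0.67]
twist 173.95
```

The tilt is about 1.2°, mostly about the closing axis, so it does no harm to a cylinder grasp. Continuing.

Emit:
drive_tool(linear=[[-1,-0.41,-0.02],[-1,-0.41,-0.02],[-1,-0.41,-0.02],[-1,-0.41,-0.02],[-1,-0.41,-0.02],[-1,-0.41,-0.02],[-1,-0.41,-0.02],[-1,-0.41,-0.02],[-1,-0.41,-0.02],[-1,-0.41,-0.02],[-1,-0.41,-0.02],[-1,-0.41,-0.02],[-1,-0.41,-0.02],[-1,-0.41,-0.02],[-1,-0.41,-0.02],[-1,-0.41,-0.02],[-1,-0.41,-0.02],[-1,-0.41,-0.02],[-1,-0.41,-0.02],[0,0,0]], twist=[0,0,0,0,0,0,0,0,0,0,0,0,0,0,0,0,0,0,0,0])

```text
clock: 7.4
ee_pos: [0.3906, -0.2733, 0.2356]
tool_rot: [2.098, -2.331, 0.024]
ft_force: [-0.1, -0.4, 1.0]
finger_gap: 0.0875
grasp_force: 0.0
```

Emit:
drive_tool(linear=[[-1,-0.41,-0.02],[-1,-0.41,-0.02],[-1,-0.41,-0.02],[-1,-0.41,-0.02],[-1,-0.41,-0.02],[-1,-0.41,-0.02],[-1,-0.41,-0.02],[-1,-0.41,-0.02],[-1,-0.41,-0.02],[-1,-0.41,-0.02],[-1,-0.41,-0.02],[-1,-0.41,-0.02],[-1,-0.41,-0.02],[-1,-0.41,-0.02],[-1,-0.41,-0.02],[-1,-0.41,-0.02],[-1,-0.41,-0.02],[-1,-0.41,-0.02],[0,0,0],[0,0,0]], twist=[0,0,0,0,0,0,0,0,0,0,0,0,0,0,0,0,0,0,0,0])

```text
clock: 9.4
ee_pos: [0.573, 0.0689, 0.2344]
tool_rot: [2.093, -2.328, 0.014]
ft_force: [-0.3, -0.1, 0.1]
finger_gap: 0.0875
grasp_force: 0.0
```

```bash
python3 st.py .579 .074 .065
python3 - <<'E'
from h import *
snap("scene","pics/s2.png")
im=read_camera("top");cv2.imwrite("pics/t2.png",im[:,:,::-1])
E
```

```text
9.4 [0.573  0.0689 0.2344] [ 0.466  0.205 -0.22   0.012 -1.153 -0.577] gap 0.08751451825203448 0.0 [-0.29 -0.08  0.14]
[[-1.057e-01 -9.944e-01 -2.300e-03]
 [-9.943e-01  1.057e-01 -1.380e-02]
 [ 1.400e-02  9.000e-04 -9.999e-01]]
rows units [-0.41 -0.28  8.47]
twist 173.93
```

View pics/s2.png

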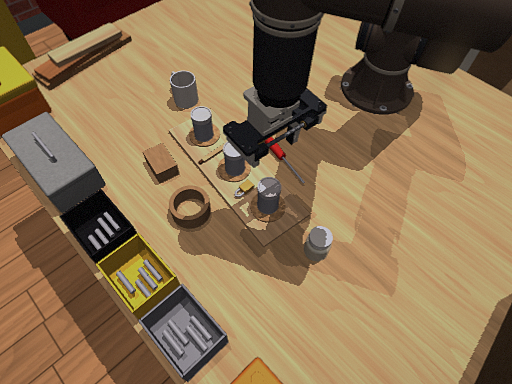

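Run:
```python
from h import *
print(proj("scene",[[.573,.069,.22],[.579,.074,.101],[.562,-.0685,.101],[.547,-.2195,.101]]),proj("scene",[[.58,.0764,.016]]))
```

```text
[[271.84680465 152.12402603]
 [268.79654707 186.10500617]
 [233.77304635 147.96440996]
 [200.54438599 113.27791698]] [[267.58581335 205.06469796]]
```

Emit:
drive_tool(linear=[[-0.41,-0.28,0],[0,0,1],[0,0,1],[0,0,1],[0,0,0],[0,0,0]], twist=[0,0,0,0,0,0])

```text
clock: 10.1
ee_pos: [0.5795, 0.0747, 0.1753]
tool_rot: [2.093, -2.329, 0.015]
ft_force: [0.3, -0.1, 0.6]
finger_gap: 0.0875
grasp_force: 0.0
```

```bash
python3 st.py .579 .074 .065
python3 - <<'E'
from h import *
im=read_camera("scene")
cv2.imwrite("pics/s3.png",cv2.resize(im[80:260,170:370,::-1],None,fx=3,fy=3,interpolation=cv2.INTER_CUBIC))
E
```

```text
10.1 [0.5795 0.0747 0.1753] [ 0.47   0.264 -0.287  0.014 -1.028 -0.584] gap 0.08746242688112603 0.0 [ 0.3  -0.09  0.62]
[[-1.066e-01 -9.943e-01 -1.400e-03]
 [-9.942e-01  1.066e-01 -1.390e-02]
 [ 1.400e-02 -1.000e-04 -9.999e-01]]
rows units [-0.04  0.02  5.51]
twist 173.88
```

View pics/s3.png

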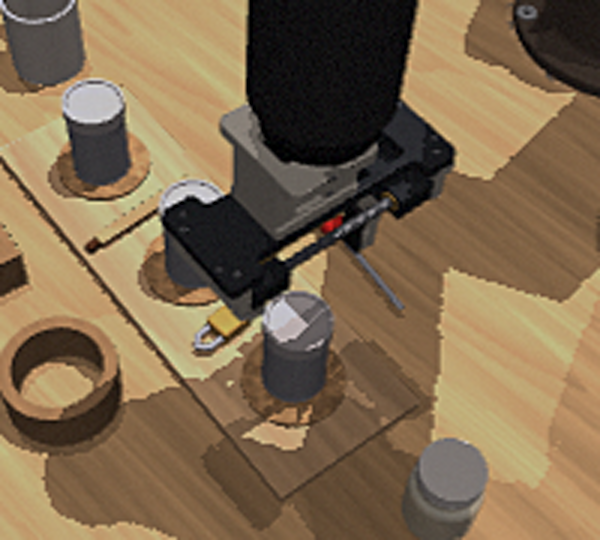

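The crop shows the fingers straddling the left lid, centred at about (269,187), which matches its projection (268.8,186.1). The padlock is clear of them. Descending and closing.

Emit:
drive_tool(linear=[[0,0,0.75],[0,0,0.75],[0,0,0.75],[0,0,0.75],[0,0,0.75],[0,0,0.75],[0,0,0.5],[0,0,0.5],[0,0,0],[0,0,0]], twist=[0,0,0,0,0,0,0,0,0,0])

```text
clock: 11.15
ee_pos: [0.5793, 0.0734, 0.0653]
tool_rot: [2.093, -2.329, 0.015]
ft_force: [-0.2, 0.1, 0.1]
finger_gap: 0.0876
grasp_force: 0.0
```

Emit:
drive_tool(linear=[[0,0,0],[0,0,0],[0,0,0],[0,0,0],[0,0,0],[0,0,0],[0,0,0],[0,0,0],[0,0,0],[0,0,0]], twist=[0,0,0,0,0,0,0,0,0,0], grip=-1, force=35)

```text
clock: 12.15
ee_pos: [0.5793, 0.0734, 0.0651]
tool_rot: [2.094, -2.33, 0.015]
ft_force: [1.4, 0.2, 3.7]
finger_gap: 0.0557
grasp_force: 35.0
```

```bash
python3 st.py .579 .074 .135
```

```text
12.15 [0.5793 0.0734 0.0651] [ 0.468  0.383 -0.409  0.016 -0.785 -0.586] gap 0.05565750909690983 34.9950385093689 [1.45 0.18 3.73]
[[-1.064e-01 -9.943e-01 -7.000e-04]
 [-9.942e-01  1.064e-01 -1.330e-02]
 [ 1.330e-02 -7.000e-04 -9.999e-01]]
rows units [ 0.02  0.02 -3.49]
twist 173.89
```

Emit:
drive_tool(linear=[[0,0,-0.4],[0,0,-0.4],[0,0,-0.4],[0,0,-0.4],[0,0,-0.4],[0,0,-0.4],[0,0,-0.4],[0,0,-0.4],[0,0,-0.4],[0,0,0],[0,0,0],[0,0,0],[0,0,0],[0,0,0],[0,0,0],[0,0,0],[0,0,0],[0,0,0],[0,0,0]], twist=[0,0,0,0,0,0,0,0,0,0,0,0,0,0,0,0,0,0,0])

```text
clock: 14.05
ee_pos: [0.579, 0.0743, 0.1368]
tool_rot: [2.093, -2.329, 0.014]
ft_force: [0.3, -0.3, -4.1]
finger_gap: 0.0557
grasp_force: 35.0
```

```bash
python3 st.py .5793 .0734 .0651
python3 - <<'E'
from h import *
F=[]
for _ in range(6): read_camera("scene"); F.append(observe()["ft_force"])
print(np.mean(F,0),np.std(F,0),observe()["effort"])
im=read_camera("scene")
cv2.imwrite("pics/s4.png",cv2.resize(im[80:260,170:370,::-1],None,fx=3,fy=3,interpolation=cv2.INTER_CUBIC))
E
```

```text
14.05 [0.579  0.0743 0.1368] [ 0.47   0.3   -0.335  0.014 -0.944 -0.585] gap 0.05574432720189964 34.995805621147156 [ 0.32 -0.35 -4.08]
[[-0.1065 -0.9943 -0.0014]
 [-0.9942  0.1066 -0.0134]
 [ 0.0135 -0.     -0.9999]]
rows units [-0.   -0.02  3.59]
twist 173.88
[ 0.38886642  0.08105659 -3.86915332] [0.5934739  0.33007581 0.30103375] [ 4.39932701e-04 -5.16488600e+01  2.66126364e+01  6.65175274e+00
 -4.65271273e-02 -5.56805026e-04]
```

View pics/s4.png

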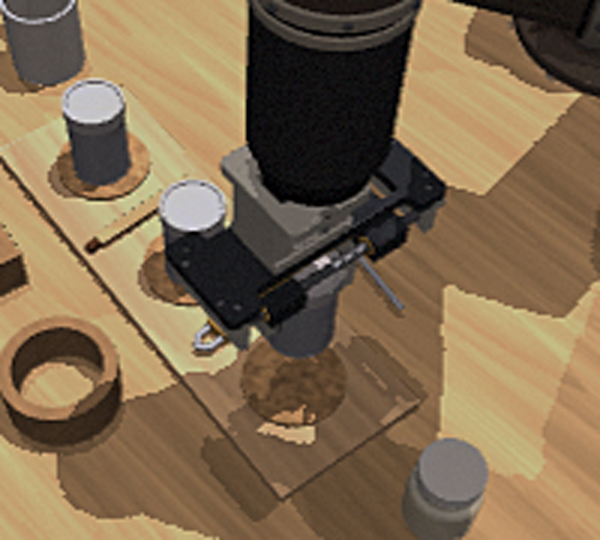

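The picture shows tin 1 lifted clear of its disc and upright. It weighs about 3.9 N (0.40 kg), so it's light. Setting it back.

Emit:
drive_tool(linear=[[0,0,0.4],[0,0,0.4],[0,0,0.4],[0,0,0.4],[0,0,0.4],[0,0,0.4],[0,0,0.4],[0,0,0.3],[0,0,0.2],[0,0,0.15],[0,0,0.1],[0,0,0.03],[0,0,0],[0,0,0]], twist=[0,0,0,0,0,0,0,0,0,0,0,0,0,0])

```text
clock: 15.8
ee_pos: [0.5791, 0.0734, 0.0655]
tool_rot: [2.093, -2.33, 0.014]
ft_force: [0.4, -0.3, -3.6]
finger_gap: 0.0553
grasp_force: 35.0
```

Emit:
drive_tool(linear=[[0,0,0],[0,0,0],[0,0,0],[0,0,0],[0,0,0],[0,0,0],[0,0,0],[0,0,0]], twist=[0,0,0,0,0,0,0,0], grip=1)

```text
clock: 16.6
ee_pos: [0.5789, 0.0733, 0.0652]
tool_rot: [2.093, -2.329, 0.014]
ft_force: [-0.4, 0.4, 0.0]
finger_gap: 0.0876
grasp_force: 0.0
```

Emit:
drive_tool(linear=[[0,0,-0.5],[0,0,-0.8],[0,0,-0.8],[0,0,-0.8],[0,0,-0.8],[0,0,-0.8],[0,0,-0.8],[0,0,-0.2],[0,0,0]], twist=[0,0,0,0,0,0,0,0,0])

```text
clock: 17.5
ee_pos: [0.5794, 0.075, 0.1762]
tool_rot: [2.094, -2.331, 0.015]
ft_force: [0.6, 0.0, -1.4]
finger_gap: 0.0873
grasp_force: 0.0
```

```bash
python3 st.py .562 -.069 .175
```

```text
17.5 [0.5794 0.075  0.1762] [ 0.471  0.262 -0.287  0.013 -1.027 -0.584] gap 0.08731407046971888 0.0 [ 0.64  0.04 -1.42]
[[-1.066e-01 -9.943e-01  1.000e-04]
 [-9.942e-01  1.066e-01 -1.260e-02]
 [ 1.250e-02 -1.500e-03 -9.999e-01]]
rows units [7.25 0.1  0.15]
twist 173.88
```

Emit:
drive_tool(linear=[[0.9,0,0],[0.9,0,0],[0.9,0,0],[0.9,0,0],[0.9,0,0],[0.9,0,0],[0.9,0.1,0.1],[0.95,0,0],[0,0,0],[0,0,0]], twist=[0,0,0,0,0,0,0,0,0,0])

```text
clock: 18.5
ee_pos: [0.5613, -0.0702, 0.1751]
tool_rot: [2.091, -2.331, 0.014]
ft_force: [0.6, 0.3, 0.8]
finger_gap: 0.0878
grasp_force: 0.0
```

```bash
python3 st.py .5625 -.069 .065
python3 - <<'E'
from h import *
im=read_camera("scene")
cv2.imwrite("pics/s5.png",cv2.resize(im[60:260,150:370,::-1],None,fx=2.9,fy=2.9,interpolation=cv2.INTER_CUBIC))
E
```

```text
18.5 [ 0.5613 -0.0702  0.1751] [ 0.23   0.233 -0.331  0.015 -1.012 -0.346] gap 0.0877515625692295 0.0 [0.64 0.25 0.85]
[[-1.082e-01 -9.941e-01 -1.600e-03]
 [-9.940e-01  1.082e-01 -1.340e-02]
 [ 1.340e-02  1.000e-04 -9.999e-01]]
rows units [-0.14 -0.05  5.5 ]
twist 173.79
```

View pics/s5.png

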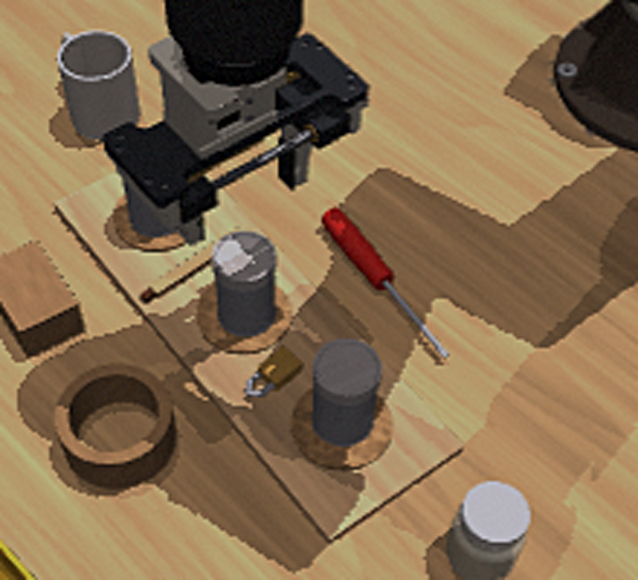

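Tin 1 stands upright on its disc, with its lid at crop (347,370). The open gripper is over the middle tin. The descent brings y to about -0.0717, so I'm adding an x correction of -0.1.

Emit:
drive_tool(linear=[[-0.1,0,0.75],[0,0,0.75],[0,0,0.75],[0,0,0.75],[0,0,0.75],[0,0,0.75],[0,0,0.5],[0,0,0.5],[0,0,0],[0,0,0]], twist=[0,0,0,0,0,0,0,0,0,0])

```text
clock: 19.55
ee_pos: [0.5619, -0.0686, 0.0653]
tool_rot: [2.093, -2.329, 0.014]
ft_force: [0.1, 0.4, 0.3]
finger_gap: 0.0877
grasp_force: 0.0
```

Emit:
drive_tool(linear=[[0,0,0],[0,0,0],[0,0,0],[0,0,0],[0,0,0],[0,0,0],[0,0,0],[0,0,0],[0,0,0],[0,0,0]], twist=[0,0,0,0,0,0,0,0,0,0], grip=-1, force=35)

```text
clock: 20.55
ee_pos: [0.5625, -0.0686, 0.0656]
tool_rot: [2.094, -2.33, 0.016]
ft_force: [3.9, -0.1, 3.5]
finger_gap: 0.0555
grasp_force: 35.0
```

Emit:
drive_tool(linear=[[0,0,-0.4],[0,0,-0.4],[0,0,-0.4],[0,0,-0.4],[0,0,-0.4],[0,0,-0.4],[0,0,-0.4],[0,0,-0.4],[0,0,-0.4],[0,0,0],[0,0,0],[0,0,0],[0,0,0],[0,0,0],[0,0,0],[0,0,0],[0,0,0],[0,0,0],[0,0,0]], twist=[0,0,0,0,0,0,0,0,0,0,0,0,0,0,0,0,0,0,0])

```text
clock: 22.45
ee_pos: [0.5618, -0.0677, 0.1372]
tool_rot: [2.093, -2.329, 0.014]
ft_force: [0.4, -0.5, -7.9]
finger_gap: 0.0556
grasp_force: 35.0
```

```bash
python3 st.py .5625 -.069 .065
python3 - <<'E'
from h import *
F=[]
for _ in range(6): read_camera("scene"); F.append(observe()["ft_force"])
print(np.mean(F,0),np.std(F,0))
E
```

```text
22.45 [ 0.5618 -0.0677  0.1372] [ 0.235  0.271 -0.377  0.016 -0.928 -0.351] gap 0.05555467050367693 34.98398780822754 [ 0.4  -0.51 -7.89]
[[-0.1065 -0.9943 -0.0014]
 [-0.9942  0.1065 -0.0134]
 [ 0.0135 -0.     -0.9999]]
rows units [ 0.01 -0.04  3.61]
twist 173.88
[ 0.00749359 -0.13790543 -7.47550512] [0.59411781 0.49182987 0.32279342]
```

The middle tin weighs about 7.5 N (0.76 kg), so it's the full one. The third still has to be hefted, so I'm setting this one back first.

Emit:
drive_tool(linear=[[0,0,0.4],[0,0,0.4],[0,0,0.4],[0,0,0.4],[0,0,0.4],[0,0,0.4],[0,0,0.4],[0,0,0.3],[0,0,0.2],[0,0,0.15],[0,0,0.1],[0,0,0.03],[0,0,0],[0,0,0]], twist=[0,0,0,0,0,0,0,0,0,0,0,0,0,0])

```text
clock: 24.15
ee_pos: [0.5619, -0.0686, 0.0658]
tool_rot: [2.093, -2.33, 0.015]
ft_force: [-0.2, 0.3, -7.7]
finger_gap: 0.0557
grasp_force: 35.0
```

Emit:
drive_tool(linear=[[0,0,0],[0,0,0],[0,0,0],[0,0,0],[0,0,0],[0,0,0],[0,0,0],[0,0,0]], twist=[0,0,0,0,0,0,0,0], grip=1)

```text
clock: 24.95
ee_pos: [0.5617, -0.0687, 0.0656]
tool_rot: [2.093, -2.329, 0.014]
ft_force: [0.5, -0.2, -0.2]
finger_gap: 0.0879
grasp_force: 0.0
```

Emit:
drive_tool(linear=[[0,0,-0.5],[0,0,-0.8],[0,0,-0.8],[0,0,-0.8],[0,0,-0.8],[0,0,-0.8],[0,0,-0.8],[0,0,-0.2],[0,0,0]], twist=[0,0,0,0,0,0,0,0,0])

```text
clock: 25.85
ee_pos: [0.5622, -0.0671, 0.1765]
tool_rot: [2.094, -2.33, 0.016]
ft_force: [-0.4, 0.3, -0.1]
finger_gap: 0.088
grasp_force: 0.0
```

```bash
python3 st.py .547 -.2185 .175
```

```text
25.85 [ 0.5622 -0.0671  0.1765] [ 0.236  0.231 -0.329  0.015 -1.013 -0.35 ] gap 0.08798072390485012 0.0 [-0.37  0.3  -0.13]
[[-1.065e-01 -9.943e-01  4.000e-04]
 [-9.942e-01  1.065e-01 -1.300e-02]
 [ 1.290e-02 -1.800e-03 -9.999e-01]]
rows units [ 7.61 -0.05  0.17]
twist 173.89
```

Emit:
drive_tool(linear=[[0.95,0,0],[0.95,0,0],[0.95,0,0],[0.95,0,0],[0.95,0,0],[0.95,0,0],[0.95,0,0.1],[0.95,0,0],[0,0,0],[0,0,0]], twist=[0,0,0,0,0,0,0,0,0,0])

```text
clock: 26.85
ee_pos: [0.5451, -0.2185, 0.1747]
tool_rot: [2.091, -2.33, 0.012]
ft_force: [-0.1, 0.7, 0.5]
finger_gap: 0.0878
grasp_force: 0.0
```

```bash
python3 st.py .547 -.2195 .065
python3 - <<'E'
from h import *
im=read_camera("scene")
cv2.imwrite("pics/s6.png",cv2.resize(im[40:260,150:370,::-1],None,fx=2.7,fy=2.7,interpolation=cv2.INTER_CUBIC))
E
```

```text
26.85 [ 0.5451 -0.2185  0.1747] [-0.04   0.266 -0.286  0.016 -1.021 -0.076] gap 0.08778500896407063 0.0 [-0.06  0.72  0.47]
[[-0.1077 -0.9942 -0.0029]
 [-0.9941  0.1077 -0.0131]
 [ 0.0134  0.0015 -0.9999]]
rows units [-0.03 -0.11  5.48]
twist 173.82
```

View pics/s6.png

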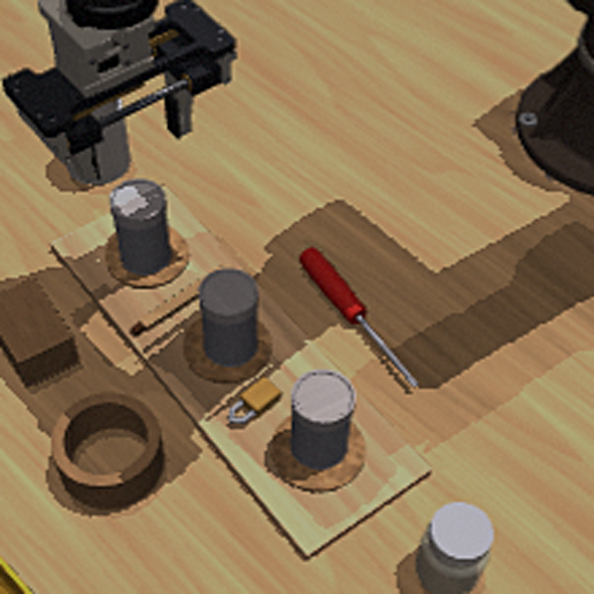

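All the tins stand upright. The gripper is above the right tin, whose lid is at crop (138,200), and the mug at crop (95,150) is lower than the gripper body will go. Hefting the third tin.

Emit:
drive_tool(linear=[[0,-0.1,0.75],[0,0,0.75],[0,0,0.75],[0,0,0.75],[0,0,0.75],[0,0,0.75],[0,0,0.5],[0,0,0.5],[0,0,0],[0,0,0]], twist=[0,0,0,0,0,0,0,0,0,0])

```text
clock: 27.9
ee_pos: [0.5477, -0.2199, 0.0658]
tool_rot: [2.093, -2.329, 0.014]
ft_force: [-0.6, -0.2, 0.4]
finger_gap: 0.0877
grasp_force: 0.0
```

Emit:
drive_tool(linear=[[0,0,0],[0,0,0],[0,0,0],[0,0,0],[0,0,0],[0,0,0],[0,0,0],[0,0,0],[0,0,0],[0,0,0]], twist=[0,0,0,0,0,0,0,0,0,0], grip=-1, force=35)

```text
clock: 28.9
ee_pos: [0.5478, -0.2201, 0.0659]
tool_rot: [2.093, -2.329, 0.015]
ft_force: [0.5, -0.2, 4.1]
finger_gap: 0.0555
grasp_force: 35.0
```

Emit:
drive_tool(linear=[[0,0,-0.4],[0,0,-0.4],[0,0,-0.4],[0,0,-0.4],[0,0,-0.4],[0,0,-0.4],[0,0,-0.4],[0,0,-0.4],[0,0,-0.4],[0,0,0],[0,0,0],[0,0,0],[0,0,0],[0,0,0],[0,0,0],[0,0,0],[0,0,0],[0,0,0],[0,0,0]], twist=[0,0,0,0,0,0,0,0,0,0,0,0,0,0,0,0,0,0,0])

```text
clock: 30.8
ee_pos: [0.5476, -0.219, 0.1376]
tool_rot: [2.093, -2.329, 0.014]
ft_force: [1.3, -0.6, -3.2]
finger_gap: 0.0554
grasp_force: 35.0
```

```bash
python3 st.py .547 -.2195 .065
python3 - <<'E'
from h import *
F=[]
for _ in range(6): read_camera("scene"); F.append(observe()["ft_force"])
print(np.mean(F,0),np.std(F,0))
E
```

```text
30.8 [ 0.5476 -0.219   0.1376] [-0.041  0.304 -0.327  0.017 -0.94  -0.076] gap 0.05543463857857241 34.99794065952301 [ 1.3 -0.6 -3.2]
[[-1.065e-01 -9.943e-01 -1.400e-03]
 [-9.942e-01  1.065e-01 -1.340e-02]
 [ 1.350e-02 -1.000e-04 -9.999e-01]]
rows units [-0.02  0.03  3.63]
twist 173.89
[ 0.22873425 -0.29384327 -3.31903782] [0.42916252 0.38296717 0.20468958]
```

The third tin weighs about 3.3 N, so it's light. I'm putting it back and going to the middle one.

Emit:
drive_tool(linear=[[0,0,0.4],[0,0,0.4],[0,0,0.4],[0,0,0.4],[0,0,0.4],[0,0,0.4],[0,0,0.4],[0,0,0.3],[0,0,0.2],[0,0,0.15],[0,0,0.1],[0,0,0.04],[0,0,0],[0,0,0]], twist=[0,0,0,0,0,0,0,0,0,0,0,0,0,0])

```text
clock: 32.5
ee_pos: [0.5477, -0.22, 0.0661]
tool_rot: [2.093, -2.33, 0.015]
ft_force: [0.3, -0.5, -2.9]
finger_gap: 0.0555
grasp_force: 35.0
```

Emit:
drive_tool(linear=[[0,0,0],[0,0,0],[0,0,0],[0,0,0],[0,0,0],[0,0,0],[0,0,0],[0,0,0]], twist=[0,0,0,0,0,0,0,0], grip=1)

```text
clock: 33.3
ee_pos: [0.5475, -0.22, 0.0658]
tool_rot: [2.093, -2.329, 0.014]
ft_force: [-0.6, -0.4, -0.1]
finger_gap: 0.0876
grasp_force: 0.0
```

Emit:
drive_tool(linear=[[0,0,-0.5],[0,0,-0.8],[0,0,-0.8],[0,0,-0.8],[0,0,-0.8],[0,0,-0.8],[0,0,-0.8],[0,0,-0.2],[0,0,0]], twist=[0,0,0,0,0,0,0,0,0])

```text
clock: 34.2
ee_pos: [0.548, -0.2185, 0.1768]
tool_rot: [2.094, -2.33, 0.016]
ft_force: [0.5, -0.3, 0.3]
finger_gap: 0.0878
grasp_force: 0.0
```

Emit:
drive_tool(linear=[[-0.95,0,0],[-0.95,0,0],[-0.95,0,0],[-0.95,0,0],[-0.95,0,0],[-0.95,0,0],[-0.95,0,0],[-0.95,0,0],[0,0,0],[0,0,0]], twist=[0,0,0,0,0,0,0,0,0,0])

```text
clock: 35.2
ee_pos: [0.5634, -0.0672, 0.173]
tool_rot: [2.093, -2.327, 0.013]
ft_force: [-0.1, 0.3, -0.5]
finger_gap: 0.0875
grasp_force: 0.0
```

```bash
python3 st.py .562 -.0686 .065
```

```text
35.2 [ 0.5634 -0.0672  0.173 ] [ 0.235  0.238 -0.329  0.015 -1.01  -0.348] gap 0.08748284956583147 0.0 [-0.12  0.3  -0.51]
[[-0.1056 -0.9944 -0.0028]
 [-0.9943  0.1056 -0.0136]
 [ 0.0138  0.0013 -0.9999]]
rows units [0.   0.06 5.4 ]
twist 173.94
```

Emit:
drive_tool(linear=[[0,0.06,0.75],[0,0,0.75],[0,0,0.75],[0,0,0.75],[0,0,0.75],[0,0,0.75],[0,0,0.5],[0,0,0.4],[0,0,0],[0,0,0]], twist=[0,0,0,0,0,0,0,0,0,0])

```text
clock: 36.2
ee_pos: [0.5627, -0.0689, 0.066]
tool_rot: [2.093, -2.329, 0.014]
ft_force: [-0.0, -0.0, 0.3]
finger_gap: 0.0876
grasp_force: 0.0
```

Emit:
drive_tool(linear=[[0,0,0],[0,0,0],[0,0,0],[0,0,0],[0,0,0],[0,0,0],[0,0,0],[0,0,0],[0,0,0],[0,0,0]], twist=[0,0,0,0,0,0,0,0,0,0], grip=-1, force=40)

```text
clock: 37.2
ee_pos: [0.5622, -0.0687, 0.0659]
tool_rot: [2.093, -2.329, 0.014]
ft_force: [-3.9, 2.0, 5.1]
finger_gap: 0.0553
grasp_force: 40.0
```

Emit:
drive_tool(linear=[[0,0,-0.4],[0,0,-0.5],[0,0,-0.5],[0,0,-0.5],[0,0,-0.5],[0,0,-0.5],[0,0,-0.5],[0,0,-0.5],[0,0,-0.5],[0,0,-0.5],[0,0,-0.5],[0,0,-0.5],[0,0,-0.5],[0,0,-0.5],[0,0,-0.5],[0,0,-0.4],[0,0,-0.2],[0,0,0],[0,0,0],[0,0,0]], twist=[0,0,0,0,0,0,0,0,0,0,0,0,0,0,0,0,0,0,0,0])

```text
clock: 39.2
ee_pos: [0.5623, -0.0666, 0.2252]
tool_rot: [2.092, -2.329, 0.013]
ft_force: [0.5, -0.2, -7.9]
finger_gap: 0.0555
grasp_force: 40.0
```

Emit:
drive_tool(linear=[[0,0,0],[0,0,0],[0,0,0],[0,0,0],[0,0,0]], twist=[0,0,0,0,0])

```text
clock: 39.7
ee_pos: [0.5627, -0.0666, 0.2257]
tool_rot: [2.093, -2.329, 0.014]
ft_force: [-0.0, -0.3, -8.3]
finger_gap: 0.0557
grasp_force: 40.0
```

```bash
python3 st.py
python3 - <<'E'
from h import *
snap("scene","pics/s7.png"); snap("top","pics/t7.png")
E
```

```text
39.7 [ 0.5627 -0.0666  0.2257] [ 0.236  0.192 -0.259  0.014 -1.124 -0.349] gap 0.05572988946041425 40.00001549720764 [-0.04 -0.27 -8.3 ]
[[-0.1065 -0.9943 -0.0014]
 [-0.9942  0.1065 -0.0134]
 [ 0.0135  0.     -0.9999]]
```

View pics/s7.png

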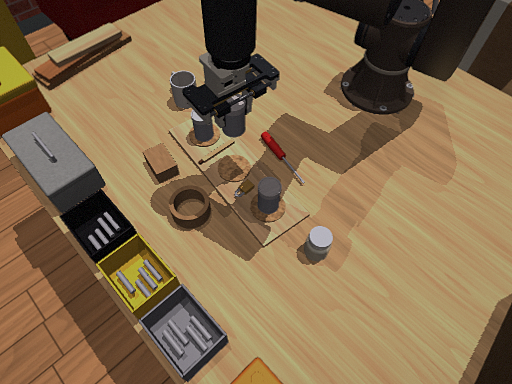

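The heavy tin hangs upright over the empty middle disc, at about (234,120), with its underside about 16 cm above the disc. The other two stand on their discs at (268,195) and (202,127), and nothing else has moved.

```bash
python3 -c "from bench import *; print(finish_job())"
```

```text
the job is handed in; nothing more can be done
None
```

I hefted all three tins left to right (about 3.9, 7.5 and 3.3 N) and handed the job in holding the full one, from the middle disc, upright about 16 cm above the board; the other two stand on their own discs, and my one wrong-way arm move early on touched nothing.

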